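# Raise a twist-lock desk lamp to its top notch

### The arm

A 6-joint arm with a two-finger parallel gripper is mounted at the origin on the work surface. World frame = base frame: x ahead of the robot, y to its left, z up, the work surface at z = 0. Lengths are in mm, angles in degrees, forces in N, time in s.
With the tool pointing down it reaches from about 300 to 850 mm from the base axis. Payload 4.2 kg.
Tool frame: the origin (TCP) lies midway between the tips of the shut fingers; the grasp point (between the pads) lies 19 mm behind it; z points along the fingers, x is the direction in which the jaws open and shut, and the axes are right-handed (so a half turn about z gives the same grasp; the last joint's range is limited). The gripper opens to 91 mm and grips with 3 to 60 N. Pads are 32 mm wide; open, the fingers measure 118 mm over their backs; the gripper's body (76 mm by 178 mm) begins 60 mm behind the grasp point.
Start: joints at [65.031, 18.312, 89.639, -0, 72.044, -1.146], TCP at [232.259, 526.022, 213.976] pointing down, gripper open.
Joint ranges: [-177.97, 177.97], [-48.28, 115.42], [12.27, 149.76], [-77.06, 257.06], [2.81, 150.46], [-146.56, 146.56]. Speed limits (degrees/s): [147.25, 147.25, 180, 180, 180, 180].

### API

Orientations are given as [roll, pitch, yaw] about the fixed x, y, z axes, in that order (R = Rz(yaw) Ry(pitch) Rx(roll)).
In Python, from workcell import env gives the robot as it stands. The module is installed in compiled form; this text tells all that it offers.
- The arm moves only by the tool drive_tool, never from a script. Its argument "series" is a list of rows, each a list of 3 entries, a list of its own where there are three numbers: the closure, from 0 (fully open) to 1 (shut), then the shift along the tool's x, y, z in mm, then the turn, a rotation vector about the tool's x, y, z in rad. In form: [[gripper, [dx, dy, dz], [rx, ry, rz]], ...]. A call has exactly 5 rows; each row is the pose to reach, as a shift and turn from the pose commanded when the call began, along the tool's axes at that moment; what a row does not reach only later rows make up. A row lasts 1/10 s, in which the tool goes at most 50 mm and 8.59 degrees, less where a joint would pass 70% of its speed; a pose out of reach is approached as far as the arm can. A call with a gripper value outside its range is refused whole. The fingers move at their own pace and stop on an object; "squeeze" is the grip in N (left out, the last holds). Time passes only in rows, so rows that repeat a pose let the fingers close, or fill a call up. It gives the time, the measured TCP pose, the force and the opening at its end, in the units of the state.
- env.state(): the state, without advancing time (a new reading comes with each control period).
- env.grab_frame(name): name is "side" or "top"; returns a dict with "image" (420x560x3 uint8, red, green, blue), "K" (3x3 intrinsics, pixels), "origin" and "orientation" of the camera in the world. Camera axes: x right, y down, z forward; pixel columns grow to the right and rows downward; lengths in mm; the calibration is good to about 2 mm. A picture is of the moment at which its call begins. There is no depth.
- env.job_done(): hands the job in, once; it reports no verdict.
The state is a dict: "time_s": time; "qpos": joint angles; "qvel": joint speeds; "effort": joint torques, N m; "ee_pos": TCP position; "ee_rot": TCP orientation; "force": force on the tool from outside, world axes, zero at the start; "torque": the same for the moment, N m; "gripper_width": finger opening in mm.
Only numpy, scipy, OpenCV 4.12 (cv2) and the standard library are available. Lean on these libraries where they do the work, as an engineer would, in place of code of your own. Each camera call takes 0.05 s, during which the arm holds its last target.

### The job

Raise the desk lamp to its top notch: turn the lamp's bar anticlockwise (seen from above) to free the post from its bottom notch, slide the post up to the top of the slot, turn it back clockwise all the way and let it settle in the notch, then let go. The slot's lug is small, so work by feel and do not force it when it meets a stop. Leave everything else on the desk where it is.

Things in the scene. Friction and masses are not known exactly. Their poses are not given: they have to be found in the camera images.
- stand: Fixed base of the lamp: dark steel plate 100 x 130 x 18 mm (x, y, z), screwed to the desk. Origin: centre of its underside; z up. A fluted aluminium sleeve, 57 mm in diameter, stands upright on its z axis; the lamp's post telescopes in it. The sleeve's top is 137 to 165 mm above the desk.
- lamp_bar (a point): Centre of the lamp's bar, on the post's vertical axis, 205 mm above the desk at the start. The bar is a level aluminium box 150 mm long (its own y), 22 mm wide (its own x), 24 mm high; grasp it across its width. Below it a neck 14 mm thick runs from 12 to 36 mm under this point, then a 37 mm tube. Bar and post weigh 0.26 to 0.47 kg and drop if let go unlocked.
- lamp_lug (a point): Steel lug, 7 mm square, standing out sideways from the post to 33 mm from its axis (this point: in the lug, 31 mm from the axis). It runs in the sleeve's slot: an upright channel 11 mm wide with a bottom and a top notch on its clockwise side (seen from above), and starts in the bottom one. In the top notch the lug passes over a sill and drops into a pocket 5.5 mm deep.
- lamp_lift (a joint): Rise of the post, m, 0 at the start. The sleeve's own height is uncertain: the slot's top (roof of channel and top notch alike) stops the post somewhere from 58 to 86 mm. The lug passes the sill of the top notch only when less than 3.5 mm below that stop, and rests in the pocket 9 mm below it. In the bottom notch it rises only 1 to 29 mm. Friction 0.4 N plus 0.06 N per mm/s.
- lamp_twist (a joint): Turn of the post, rad, anticlockwise from above positive. About 0 (within 0.11) with the lug at the end of a notch, the bar then parallel to the stand's y; 0.93 to 1.17 with the lug in the upright channel. Both ends are hard stops; 25 N on the lug, the most it should bear, is 0.55 N m or more on the bar. Friction 0.03 N m.
- stapler: Chrome-plated stapler 150 mm long, 54 mm high, loose; leave alone. Origin: centre of its underside.
- tiffin: Round green plastic tiffin, 125 mm across, 73 mm high, loose; leave alone. Origin: centre of its underside.
- pen_holder: Empty white ceramic pen holder, 76 mm across, 98 mm high, loose; leave alone. Origin: centre of its underside.
- paperweight: Clear glass dome, 72 mm across, 35 mm high, loose; leave alone. Origin: centre of its underside.
- pencil_tin: Flat aluminium pencil tin, 77 x 192 mm, 23 mm high, loose; leave alone. Origin: centre of its underside.
- sharpener: Small metal pencil sharpener, 26 x 16 x 12 mm, loose; leave alone. Origin: centre of its underside.
- notebook: Closed notebook, 152 x 212 mm, 15 mm thick, loose; leave alone. Origin: centre of its underside.
Not all that is in view belongs to the job. What is shaped like the stand but green, purple or turquoise is not meant.

How it is judged:
By the outcome, as a careful person would: the job done as asked, in the order asked, and still so for the second after the job is handed in, with the robot touching nothing.
It also fails if it takes over 61 s, if anything falls off the work surface, if the arm or the gripper's body presses on something with over 40 N, if the wrist force passes 120 N, or if a joint passes its speed limit or range.

## Working session

There is one attempt and no reset: what is moved stays moved. The work goes in short steps, Python scripts to look and compute and a tool call to move; the robot and the scene stay as the last step left them, time stands still between calls to the robot, and variables do not carry over. Pictures are saved under pics/ and viewed, and the job is handed in when it is done.

Besides the shell and the picture viewer there is one more tool, called as name(argument=value, ...), one argument or row to a line, values as JSON. drive_tool: Moves the arm, as the interface text tells. Its arguments: {"type":"object","properties":{"series":{"type":"array","items":{"type":"array"}},"squeeze":{"type":"number"}},"required":["series"]}

```bash
mkdir -p pics; python3 - <<'E'
from workcell import env
import cv2
for n in("side","top"):
    f=env.grab_frame(n); cv2.imwrite(f"pics/{n}0.png",f["image"][:,:,::-1]); print(n,f["K"],f["origin"],f["orientation"])
s=env.state()
for k in s: print(k,s[k])
E
```

```text
side [[510.73570252   0.         278.65225934]
 [  0.         510.73570252 217.31133257]
 [  0.           0.           1.        ]] [ -39.96786788 -427.27917194  982.90487467] [-137.8696463     0.9860909   -48.20961808]
top [[462.1527268    0.         273.77722575]
 [  0.         462.1527268  204.70202772]
 [  0.           0.           1.        ]] [ 351.64010818   95.22550564 1450.07381315] [-173.45819456    0.43842499  -88.46016461]
time_s 0.1
qpos [ 6.50310552e+01  1.83456445e+01  8.96977432e+01  2.06377902e-04
  7.20449332e+01 -1.14579933e+00]
qvel [-0.14619705 -0.10040744 -0.13329064 -0.05826551 -0.01095538 -0.03549847]
effort [ 2.15462974e-04 -4.13331020e+01 -2.32510471e+01  7.27938535e-02
  4.22184798e-02 -2.51895239e-05]
ee_pos [232.05971126 525.60441881 213.2390932 ]
ee_rot [-1.79998038e+02  8.82992563e-02  6.61767922e+01]
force [ 0.31702549  0.4564936  -0.52644589]
torque [-0.0015125   0.03881005 -0.02209888]
gripper_width 91.12444793977768
```

View pics/side0.png

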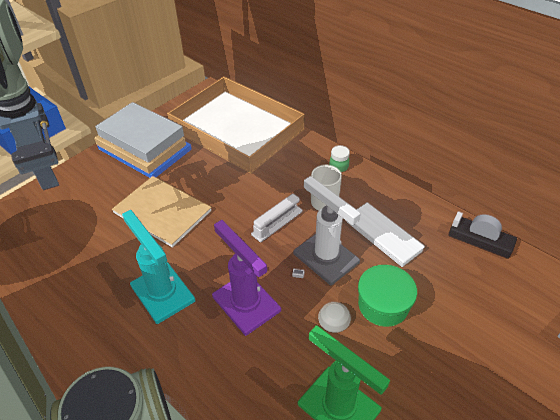

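View pics/top0.png

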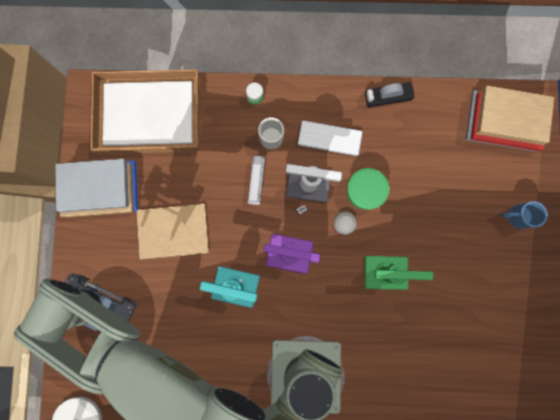

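The candidates are the aluminium/dark-steel stand (side ~(330,215), top ~(313,175)), and the purple, turquoise and green look-alikes at side (245,270), (155,265) and (345,375). I choose the grey one.

```bash
python3 - <<'E'
import cv2
a=cv2.imread("pics/top0.png")[145:225,260:370]; cv2.imwrite("pics/topc.png",cv2.resize(a,None,fx=7,fy=7,interpolation=cv2.INTER_CUBIC))
a=cv2.imread("pics/side0.png")[165:290,280:400]; cv2.imwrite("pics/sidec.png",cv2.resize(a,None,fx=4.8,fy=4.8,interpolation=cv2.INTER_CUBIC))
E
```

```text
(no output)
```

View pics/topc.png

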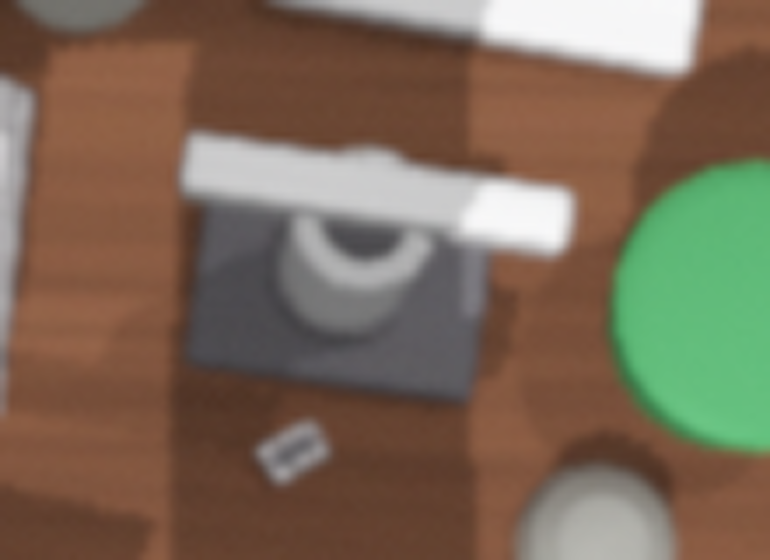

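View pics/sidec.png

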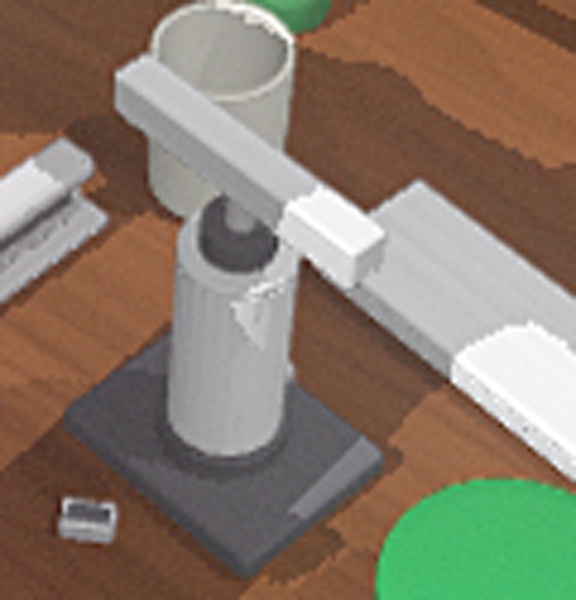

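```bash
cat > h.py <<'E'
import numpy as np,cv2
from scipy.spatial.transform import Rotation as R
from scipy.optimize import least_squares
def proj(P,f):
    Rc=R.from_euler('xyz',f["orientation"],degrees=True).as_matrix()
    c=(np.asarray(P)-f["origin"])@Rc; u=c@np.asarray(f["K"]).T; return u[:,:2]/u[:,2:]
def box(x,y,z,yaw,sx,sy,sz):
    c=np.array([[a,b,d] for a in(-1,1) for b in(-1,1) for d in(-1,1)])*np.array([sx,sy,sz])/2
    return c@R.from_euler('z',yaw).as_matrix().T+[x,y,z]
def hull(P,f): return cv2.convexHull(proj(P,f).astype(np.float32))
def dist(pts,h): return [cv2.pointPolygonTest(h,(float(p[0]),float(p[1])),True) for p in pts]
def overlay(img,P,f,col=(0,0,255)):
    cv2.polylines(img,[np.round(hull(P,f)*16).astype(np.int32)],True,col,1,cv2.LINE_AA,4)
E
python3 - <<'E'
from h import *
from workcell import env
T=env.grab_frame("top");S=env.grab_frame("side")
t=lambda p:(np.array(p)+.5)/7-.5+[260,145]
s=lambda p:(np.array(p)+.5)/4.8-.5+[280,165]
tb=t([(190,132),(290,146),(480,172),(572,185),(182,192),(280,206),(450,236),(565,255),(185,162),(571,220)])
sb=s([(117,72),(155,55),(230,112),(320,182),(385,235),(382,258),(358,288),(117,108),(200,180),(310,255)])
def res(p):
    b=box(p[0],p[1],205,p[2],22,150,24)
    return np.r_[dist(tb,hull(b,T)),dist(sb,hull(b,S))]
r=least_squares(res,[480,90,-1.57*0,],x_scale=[10,10,.1],diff_step=1e-3); 
best=None
for x in(420,480,540):
  for y in(30,80,130):
    for w in(-.2,0,.1):
      q=least_squares(res,[x,y,w],x_scale=[10,10,.1],diff_step=1e-4)
      if best is None or q.cost<best.cost: best=q
print(best.x,np.degrees(best.x[2]),best.cost,np.round(best.fun,1))
# stand plate corners
tp=t([(190,362),(470,402),(484,262),(207,212)]);sp=s([(247,578),(68,412),(383,460),(165,335),(383,465)])
tp=t([(190,362),(330,383),(470,402),(486,262),(205,212),(478,330),(197,290)]);sp=s([(247,578),(68,412),(383,463),(160,500),(310,520)])
def res2(p):
    b=box(p[0],p[1],9,p[2],100,130,18)
    return np.r_[dist(tp,hull(b,T)),dist(sp,hull(b,S))]
q=least_squares(res2,best.x,x_scale=[10,10,.1],diff_step=1e-4)
print(q.x,np.degrees(q.x[2]),np.round(q.fun,1))
for f,n in((T,"t"),(S,"s")):
    im=cv2.resize(f["image"][:,:,::-1],None,fx=1,fy=1).copy()
    overlay(im,box(*best.x[:2],205,best.x[2],22,150,24),f); overlay(im,box(*q.x[:2],9,q.x[2],100,130,18),f,(0,255,0))
    a=im[145:225,260:370] if n=="t" else im[165:290,280:400]
    cv2.imwrite(f"pics/ov{n}.png",cv2.resize(a,None,fx=4,fy=4))
E
cd pics; python3 -c "
import cv2,numpy as np
a=cv2.imread('ovt.png');b=cv2.imread('ovs.png');a=cv2.resize(a,(320,233));b=cv2.resize(b,(480,500))
c=np.zeros((500,800,3),np.uint8);c[:233,:320]=a;c[:,320:]=b;cv2.imwrite('ov.png',c)"
```

```text
[ 5.86667426e+02  2.92060358e+00 -1.39334211e-01] -7.983262204611639 3.6007087791124666 [-0.2  0.3 -0.4 -0.7  0.   0.6  0.3 -0.6 -0.2 -0.1  0.8  0.6  0.6  0.9
  0.7  0.6 -0.5  0.4 -0.6  1.3]
[ 5.89591873e+02  4.41258929e+00 -1.12384072e-01] -6.439133000853955 [-0.4 -0.6 -0.8  0.2  0.5  0.1  0.9  0.1  1.2  0.8  1.   1.3]
```

View pics/ov.png

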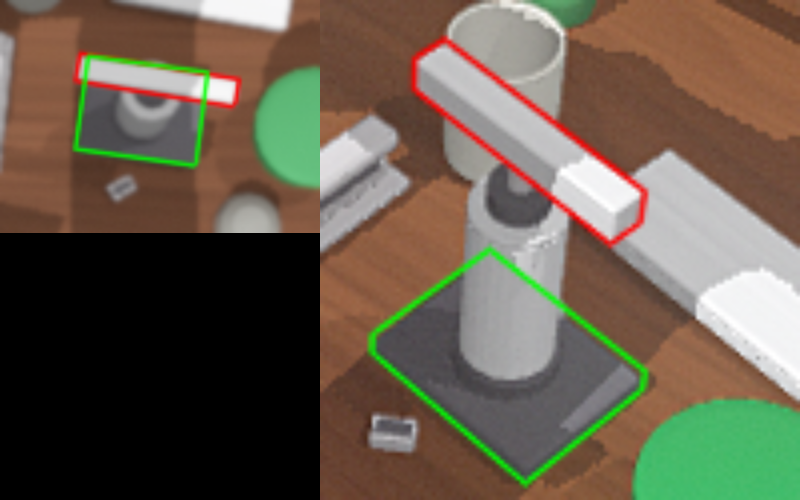

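Side and top views agree: the grey lamp's axis is at about (588, 4), and the bar's yaw is about -7 to -8° (bar at side ~(332,198), top ~(314,174)). These match the stated sizes and height. I'm moving to above it now.

drive_tool(
  series=[
    [0,[-20,30,-35],[0,0,0.14]],
    [0,[-45,70,-65],[0,0,0.28]],
    [0,[-70,112,-90],[0,0,0.42]],
    [0,[-95,152,-105],[0,0,0.56]],
    [0,[-120,192,-110],[0,0,0.7]],
  ],
  squeeze=30,
)

```text
time_s: 0.7
ee_pos: [356.3, 343.9, 324.7]
ee_rot: [-179.9, -0.2, 25.8]
force: [0.8, 0.0, 0.6]
gripper_width: 91.0
```

```bash
cat > d.py <<'E'
from h import *
from workcell import env
import sys
def delta(pos,yaw):
    s=env.state(); Rc=R.from_euler('xyz',s["ee_rot"],degrees=True)
    Rt=R.from_euler('xyz',[180,0,yaw],degrees=True)
    print("t",round(s["time_s"],2),"pos",np.round(s["ee_pos"],1),"rot",np.round(s["ee_rot"],2),"F",np.round(s["force"],1),"T",np.round(s["torque"],3),"w",round(s["gripper_width"],1))
    print("shift",np.round(Rc.inv().apply(np.array(pos)-s["ee_pos"]),1),"turn",np.round((Rc.inv()*Rt).as_rotvec(),3))
if __name__=="__main__":
    a=[float(v) for v in sys.argv[1:]]; delta(a[:3],a[3])
E
python3 d.py 588 3.7 300 -7.5
```

```text
t 0.7 pos [356.3 343.9 324.7] rot [-179.94   -0.19   25.8 ] F [0.8 0.  0.6] T [-0.081  0.004 -0.044] w 91.0
shift [ 60.5 407.2  24.5] turn [-0.002 -0.003  0.581]
```

drive_tool(
  series=[
    [0,[7,45,0],[0,0,0.12]],
    [0,[14,92,0],[0,0,0.24]],
    [0,[21,139,3],[0,0,0.36]],
    [0,[28,186,6],[0,0,0.48]],
    [0,[34,233,10],[0,0,0.58]],
  ],
)

```text
time_s: 1.2
ee_pos: [488.9, 148.8, 312.8]
ee_rot: [-180.0, -0.0, -7.4]
force: [0.1, 0.6, 0.7]
gripper_width: 91.1
```

```bash
python3 d.py 588 3.7 290 -7.5
```

```text
t 1.2 pos [488.9 148.8 312.8] rot [-1.7997e+02 -3.0000e-02 -7.4200e+00] F [0.1 0.6 0.7] T [-0.052  0.055 -0.018] w 91.1
shift [117.  131.1  22.8] turn [-0.    -0.     0.001]
```

drive_tool(
  series=[
    [0,[30,33,5],[0,0,0]],
    [0,[60,67,12],[0,0,0]],
    [0,[90,101,18],[0,0,0]],
    [0,[117,131,23],[0,0,0]],
    [0,[117,131,23],[0,0,0]],
  ],
)

```text
time_s: 1.7
ee_pos: [589.6, 1.9, 287.7]
ee_rot: [179.9, 0.1, -7.4]
force: [-0.5, 1.0, -0.6]
gripper_width: 91.0
```

```bash
python3 d.py 588 3.7 186 -7.5; python3 - <<'E'
from h import *
from workcell import env
S=env.grab_frame("side");T=env.grab_frame("top")
c=np.zeros((560,800,3),np.uint8)
c[:,:]=0
a=cv2.resize(S["image"][100:240,270:390,::-1],(480,560));b=cv2.resize(T["image"][120:220,260:340,::-1],(320,400))
c[:,:480]=a;c[:400,480:]=b
cv2.imwrite("pics/p2.png",c)
E
```

```text
t 1.7 pos [589.6   1.9 287.7] rot [ 1.7989e+02  1.0000e-01 -7.4500e+00] F [-0.5  1.  -0.6] T [-0.086  0.079 -0.028] w 91.0
shift [ -1.6  -1.8 101.7] turn [0.002 0.002 0.001]
```

View pics/p2.png

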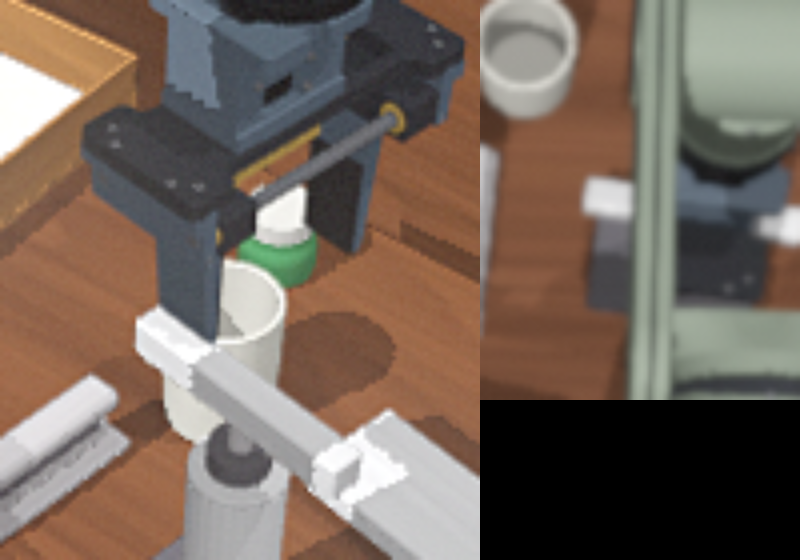

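The open fingers straddle the bar from above, with about 34 mm of clearance on each side. Descending.

drive_tool(
  series=[
    [0,[-1.5,-1.5,25],[0,0,0]],
    [0,[-1.5,-1.5,52],[0,0,0]],
    [0,[-1.5,-1.5,78],[0,0,0]],
    [0,[-1.5,-1.5,101],[0,0,0]],
    [0,[-1.5,-1.5,101],[0,0,0]],
  ],
)

```text
time_s: 2.3
ee_pos: [583.7, 9.2, 186.2]
ee_rot: [180.0, 0.4, -7.1]
force: [0.1, -0.5, 0.5]
gripper_width: 91.2
```

```bash
python3 d.py 588 3.7 186 -7.5; python3 - <<'E'
from h import *
from workcell import env
S=env.grab_frame("side")
cv2.imwrite("pics/p3.png",cv2.resize(S["image"][130:250,270:400,::-1],(650,600)))
E
```

```text
t 2.3 pos [583.7   9.2 186.2] rot [179.98   0.39  -7.05] F [ 0.1 -0.5  0.5] T [-0.083  0.085  0.004] w 91.2
shift [4.9 4.9 0.2] turn [0.    0.007 0.008]
```

View pics/p3.png

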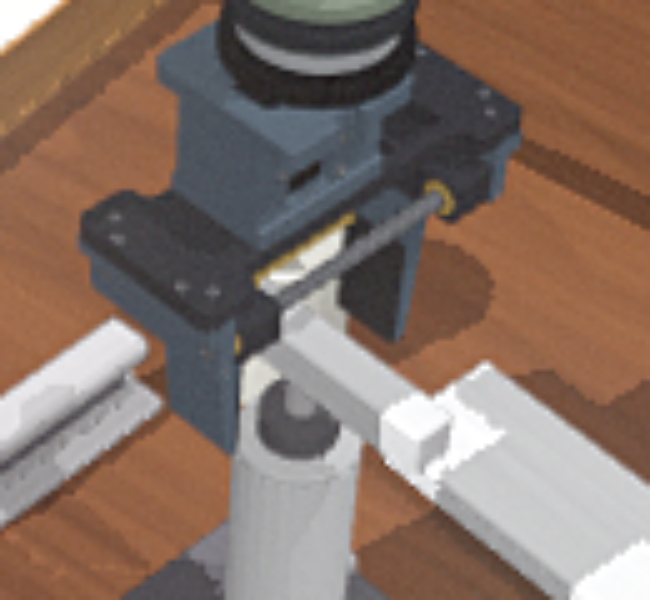

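The fingertips are level with the bar, but the pose settled about 6 mm off, so I'm correcting it with a settle.

drive_tool(
  series=[
    [0,[2.5,2.5,0],[0,0,0]],
    [0,[5,5,0],[0,0.006,0.007]],
    [0,[5,5,0],[0,0.006,0.007]],
    [0,[5,5,0],[0,0.006,0.007]],
    [0,[5,5,0],[0,0.006,0.007]],
  ],
)

```text
time_s: 2.85
ee_pos: [591.0, 2.0, 189.2]
ee_rot: [-180.0, -0.4, -7.6]
force: [-0.2, 0.5, 1.3]
gripper_width: 91.3
```

```bash
python3 d.py 588 3.7 186 -7.5
```

```text
t 2.85 pos [591.    2.  189.2] rot [-179.99   -0.38   -7.57] F [-0.2  0.5  1.3] T [-0.127  0.052 -0.029] w 91.3
shift [-3.3 -1.3  3.2] turn [-0.    -0.007 -0.001]
```

drive_tool(
  series=[
    [0,[0,0,0],[0,0,0]],
    [0,[0,0,0],[0,0,0]],
    [0,[0,0,0],[0,0,0]],
    [0,[0,0,0],[0,0,0]],
    [0,[0,0,0],[0,0,0]],
  ],
)

```text
time_s: 3.35
ee_pos: [591.0, 2.1, 188.8]
ee_rot: [-180.0, -0.3, -7.6]
force: [0.4, -1.0, 0.0]
gripper_width: 91.1
```

```bash
python3 d.py 588 3.7 186 -7.5; python3 - <<'E'
from workcell import env
import numpy as np
for i in range(3):
    s=env.state(); print(s["time_s"],np.round(s["ee_pos"],1),np.round(s["qvel"],2)); env.grab_frame("side")
E
```

```text
t 3.35 pos [591.    2.1 188.8] rot [-179.99   -0.34   -7.56] F [ 0.4 -1.   0. ] T [-0.032  0.09  -0.036] w 91.1
shift [-3.2 -1.2  2.8] turn [-0.    -0.006 -0.001]
3.35 [591.    2.1 188.8] [-0.07  0.04 -0.09 -0.04  0.05 -0.07]
3.4 [590.9   2.1 188.8] [ 0.09 -0.03 -0.    0.05  0.04  0.02]
3.45 [590.9   2.1 188.8] [ 0.04 -0.02 -0.02 -0.13  0.08  0.05]
```

drive_tool(
  series=[
    [0,[-3,-1,3],[0,-0.005,0]],
    [0,[-3,-1,3],[0,-0.005,0]],
    [0,[-3,-1,3],[0,-0.005,0]],
    [0,[-3,-1,3],[0,-0.005,0]],
    [0,[-3,-1,3],[0,-0.005,0]],
  ],
)

```text
time_s: 4.0
ee_pos: [588.2, 3.4, 185.9]
ee_rot: [-180.0, -0.1, -7.6]
force: [0.5, -0.1, 0.3]
gripper_width: 91.6
```

```bash
python3 d.py 588 3.7 186 -7.5
```

```text
t 4.0 pos [588.2   3.4 185.9] rot [-1.7999e+02 -7.0000e-02 -7.5600e+00] F [ 0.5 -0.1  0.3] T [-0.052  0.084  0.014] w 91.6
shift [-0.2 -0.2 -0.1] turn [-0.    -0.001 -0.001]
```

drive_tool(
  series=[
    [0.6,[0,0,0],[0,0,0]],
    [0.7,[0,0,0],[0,0,0]],
    [1,[0,0,0],[0,0,0]],
    [1,[0,0,0],[0,0,0]],
    [1,[0,0,0],[0,0,0]],
  ],
  squeeze=25,
)

```text
time_s: 4.5
ee_pos: [588.1, 3.4, 185.8]
ee_rot: [-180.0, -0.1, -7.6]
force: [-0.5, 0.2, -0.2]
gripper_width: 54.1
```

```bash
python3 d.py 588 3.7 186 -7.5
```

```text
t 4.5 pos [588.1   3.4 185.8] rot [-1.7999e+02 -6.0000e-02 -7.5700e+00] F [-0.5  0.2 -0.2] T [-0.085  0.065  0.016] w 54.1
shift [-0.2 -0.2 -0.2] turn [-0.    -0.001 -0.001]
```

drive_tool(
  series=[
    [1,[0,0,0],[0,0,0]],
    [1,[0,0,0],[0,0,0]],
    [1,[0,0,0],[0,0,0]],
    [1,[0,0,0],[0,0,0]],
    [1,[0,0,0],[0,0,0]],
  ],
)

```text
time_s: 5.0
ee_pos: [586.1, 3.8, 185.8]
ee_rot: [-180.0, 0.2, -7.6]
force: [-4.6, 1.8, 3.2]
gripper_width: 22.1
```

```bash
python3 d.py 588 3.7 186 -7.5
```

```text
t 5.0 pos [586.1   3.8 185.8] rot [-179.99    0.2    -7.56] F [-4.6  1.8  3.2] T [0.063 0.923 0.022] w 22.1
shift [ 1.9 -0.2 -0.2] turn [-0.     0.004 -0.001]
```

Bar gripped (opening 22.1 mm, matches its width). I'm relieving the 2 mm sideways offset, then turning anticlockwise.

drive_tool(
  series=[
    [1,[-2,0,0],[0,0,0]],
    [1,[-2,0,0],[0,0,-0.05]],
    [1,[-2,0,0],[0,0,-0.1]],
    [1,[-2,0,0],[0,0,-0.15]],
    [1,[-2,0,0],[0,0,-0.2]],
  ],
)

```text
time_s: 5.5
ee_pos: [585.4, 3.8, 185.8]
ee_rot: [-180.0, 0.0, 4.0]
force: [-3.1, 0.5, 1.5]
gripper_width: 21.5
```

```bash
python3 d.py 585.5 3.7 186 -7.5
```

```text
t 5.5 pos [585.4   3.8 185.8] rot [-1.7999e+02  2.0000e-02  4.0100e+00] F [-3.1  0.5  1.5] T [ 0.028  0.6   -0.036] w 21.5
shift [ 0.1  0.1 -0.2] turn [-0.     0.     0.201]
```

drive_tool(
  series=[
    [1,[-1,0,0],[0,0,-0.08]],
    [1,[-1,0,0],[0,0,-0.16]],
    [1,[-1,0,0],[0,0,-0.24]],
    [1,[-1,0,0],[0,0,-0.32]],
    [1,[-1,0,0],[0,0,-0.4]],
  ],
)

```text
time_s: 6.0
ee_pos: [584.7, 3.7, 185.8]
ee_rot: [180.0, -0.0, 27.0]
force: [-1.9, -0.4, 1.8]
gripper_width: 21.7
```

```bash
python3 d.py 585.5 3.7 186 -7.5
```

```text
t 6.0 pos [584.7   3.7 185.8] rot [ 1.800e+02 -2.000e-02  2.699e+01] F [-1.9 -0.4  1.8] T [ 0.086  0.475 -0.06 ] w 21.7
shift [ 0.7  0.4 -0.2] turn [-0.    -0.     0.602]
```

drive_tool(
  series=[
    [1,[-0.9,-0.4,0],[0,0,-0.05]],
    [1,[-0.9,-0.4,0],[0,0,-0.1]],
    [1,[-0.9,-0.4,0],[0,0,-0.15]],
    [1,[-0.9,-0.4,0],[0,0,-0.2]],
    [1,[-0.9,-0.4,0],[0,0,-0.25]],
  ],
)

```text
time_s: 6.5
ee_pos: [584.3, 3.6, 185.8]
ee_rot: [179.9, -0.1, 41.2]
force: [-1.8, 0.3, 0.8]
gripper_width: 21.9
```

```bash
python3 d.py 585.5 3.7 186 -7.5
```

```text
t 6.5 pos [584.3   3.6 185.8] rot [ 1.7995e+02 -6.0000e-02  4.1250e+01] F [-1.8  0.3  0.8] T [-0.004  0.302 -0.026] w 21.9
shift [ 1.   0.7 -0.2] turn [ 0.    -0.001  0.851]
```

Now feeling for the stop, with a lighter grip so that it slips rather than overloading the lug.

drive_tool(
  series=[
    [1,[0,0,0],[0,0,-0.015]],
    [1,[0,0,0],[0,0,-0.03]],
    [1,[0,0,0],[0,0,-0.045]],
    [1,[0,0,0],[0,0,-0.06]],
    [1,[0,0,0],[0,0,-0.06]],
  ],
  squeeze=18,
)

```text
time_s: 7.0
ee_pos: [584.2, 3.6, 185.8]
ee_rot: [179.9, -0.0, 44.6]
force: [-0.8, 0.3, 0.1]
gripper_width: 22.3
```

```bash
python3 d.py 585.5 3.7 186 -7.5
```

```text
t 7.0 pos [584.2   3.6 185.8] rot [ 1.7995e+02 -4.0000e-02  4.4600e+01] F [-0.8  0.3  0.1] T [0.007 0.192 0.057] w 22.3
shift [ 1.   0.8 -0.2] turn [ 0.    -0.001  0.909]
```

drive_tool(
  series=[
    [1,[0,0,0],[0,0,-0.01]],
    [1,[0,0,0],[0,0,-0.02]],
    [1,[0,0,0],[0,0,-0.03]],
    [1,[0,0,0],[0,0,-0.04]],
    [1,[0,0,0],[0,0,-0.04]],
  ],
)

```text
time_s: 7.5
ee_pos: [584.2, 3.5, 185.8]
ee_rot: [180.0, -0.0, 46.9]
force: [-0.4, -0.3, 0.0]
gripper_width: 21.7
```

```bash
python3 d.py 585.5 3.7 186 -7.5
```

```text
t 7.5 pos [584.2   3.5 185.8] rot [ 1.7995e+02 -4.0000e-02  4.6890e+01] F [-0.4 -0.3  0. ] T [-0.033  0.201 -0.033] w 21.7
shift [ 1.   0.9 -0.2] turn [ 0.001 -0.001  0.949]
```

drive_tool(
  series=[
    [1,[0,0,0],[0,0,-0.01]],
    [1,[0,0,0],[0,0,-0.02]],
    [1,[0,0,0],[0,0,-0.03]],
    [1,[0,0,0],[0,0,-0.03]],
    [1,[0,0,0],[0,0,-0.03]],
  ],
)

```text
time_s: 8.0
ee_pos: [584.1, 3.6, 185.8]
ee_rot: [180.0, -0.0, 48.6]
force: [-1.8, -1.7, 0.1]
gripper_width: 22.2
```

```bash
python3 d.py 585.5 3.7 186 -7.5
```

```text
t 8.0 pos [584.1   3.6 185.8] rot [ 1.7995e+02 -3.0000e-02  4.8600e+01] F [-1.8 -1.7  0.1] T [-0.105  0.28  -0.028] w 22.2
shift [ 1.   0.9 -0.2] turn [ 0.    -0.001  0.979]
```

drive_tool(
  series=[
    [1,[0,0,0],[0,0,-0.01]],
    [1,[0,0,0],[0,0,-0.02]],
    [1,[0,0,0],[0,0,-0.03]],
    [1,[0,0,0],[0,0,-0.03]],
    [1,[0,0,0],[0,0,-0.03]],
  ],
)

```text
time_s: 8.5
ee_pos: [584.1, 3.6, 185.8]
ee_rot: [179.9, -0.0, 50.3]
force: [-0.6, -0.8, 0.4]
gripper_width: 22.0
```

```bash
python3 d.py 585.5 3.7 186 -7.5
```

```text
t 8.5 pos [584.1   3.6 185.8] rot [ 1.7995e+02 -3.0000e-02  5.0310e+01] F [-0.6 -0.8  0.4] T [-0.147  0.238  0.073] w 22.0
shift [ 1.   1.  -0.2] turn [ 1.000e-03 -1.000e-03  1.009e+00]
```

drive_tool(
  series=[
    [1,[0,0,0],[0,0,-0.01]],
    [1,[0,0,0],[0,0,-0.02]],
    [1,[0,0,0],[0,0,-0.03]],
    [1,[0,0,0],[0,0,-0.03]],
    [1,[0,0,0],[0,0,-0.03]],
  ],
)

```text
time_s: 9.0
ee_pos: [584.1, 3.6, 185.8]
ee_rot: [180.0, -0.0, 52.0]
force: [-0.6, -1.2, -0.1]
gripper_width: 22.1
```

```bash
python3 d.py 585.5 3.7 186 -7.5
```

```text
t 9.0 pos [584.1   3.6 185.8] rot [ 1.7995e+02 -3.0000e-02  5.2030e+01] F [-0.6 -1.2 -0.1] T [-0.208  0.324 -0.002] w 22.1
shift [ 1.   1.  -0.2] turn [ 0.000e+00 -1.000e-03  1.039e+00]
```

drive_tool(
  series=[
    [1,[0,0,0],[0,0,-0.01]],
    [1,[0,0,0],[0,0,-0.02]],
    [1,[0,0,0],[0,0,-0.03]],
    [1,[0,0,0],[0,0,-0.03]],
    [1,[0,0,0],[0,0,-0.03]],
  ],
)

```text
time_s: 9.5
ee_pos: [584.1, 3.5, 185.8]
ee_rot: [180.0, -0.0, 53.8]
force: [-0.6, -0.6, 1.1]
gripper_width: 22.1
```

```bash
python3 d.py 585.5 3.7 186 -7.5
```

```text
t 9.5 pos [584.1   3.5 185.8] rot [ 1.7995e+02 -2.0000e-02  5.3750e+01] F [-0.6 -0.6  1.1] T [-0.279  0.337  0.071] w 22.1
shift [ 1.   1.  -0.2] turn [ 0.000e+00 -1.000e-03  1.069e+00]
```

```bash
python3 - <<'E'
from h import *
from workcell import env
S=env.grab_frame("side")
cv2.imwrite("pics/p4.png",cv2.resize(S["image"][130:250,270:400,::-1],(650,600)))
E
```

```text
(no output)
```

View pics/p4.png

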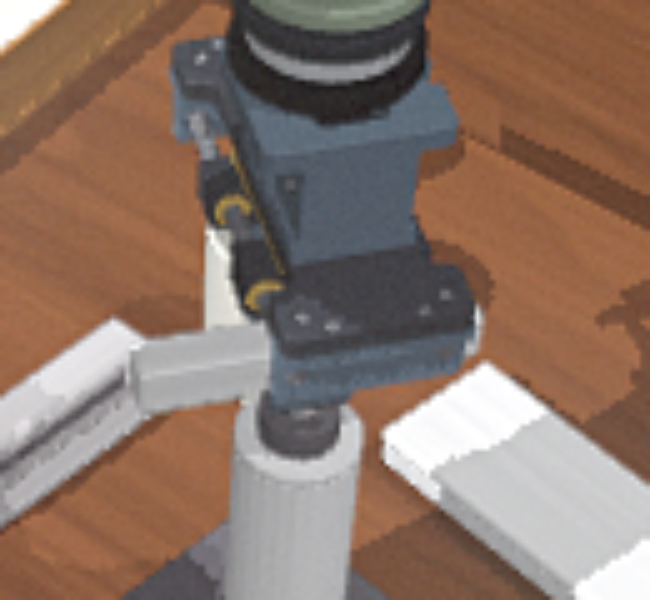

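The bar (crop ~(200,365)) has turned with the gripper. No stop felt yet, so I continue.

drive_tool(
  series=[
    [1,[0,0,0],[0,0,-0.01]],
    [1,[0,0,0],[0,0,-0.02]],
    [1,[0,0,0],[0,0,-0.03]],
    [1,[0,0,0],[0,0,-0.03]],
    [1,[0,0,0],[0,0,-0.03]],
  ],
)

```text
time_s: 10.05
ee_pos: [584.1, 3.5, 185.8]
ee_rot: [180.0, -0.0, 55.5]
force: [-1.6, -1.9, 1.9]
gripper_width: 22.1
```

```bash
python3 d.py 585.5 3.7 186 -7.5
```

```text
t 10.05 pos [584.1   3.5 185.8] rot [ 1.7995e+02 -2.0000e-02  5.5470e+01] F [-1.6 -1.9  1.9] T [-0.323  0.394  0.022] w 22.1
shift [ 0.9  1.  -0.2] turn [ 1.000e-03 -1.000e-03  1.099e+00]
```

drive_tool(
  series=[
    [1,[0,0,0],[0,0,-0.01]],
    [1,[0,0,0],[0,0,-0.02]],
    [1,[0,0,0],[0,0,-0.03]],
    [1,[0,0,0],[0,0,-0.03]],
    [1,[0,0,0],[0,0,-0.03]],
  ],
)

```text
time_s: 10.55
ee_pos: [584.1, 3.6, 185.8]
ee_rot: [180.0, -0.0, 57.2]
force: [-1.6, -2.8, 0.9]
gripper_width: 22.5
```

```bash
python3 d.py 585.5 3.7 186 -7.5
```

```text
t 10.55 pos [584.1   3.6 185.8] rot [ 1.7995e+02 -2.0000e-02  5.7190e+01] F [-1.6 -2.8  0.9] T [-0.471  0.445  0.03 ] w 22.5
shift [ 0.9  1.1 -0.2] turn [ 1.000e-03 -1.000e-03  1.129e+00]
```

drive_tool(
  series=[
    [1,[0,0,0],[0,0,-0.01]],
    [1,[0,0,0],[0,0,-0.02]],
    [1,[0,0,0],[0,0,-0.02]],
    [1,[0,0,0],[0,0,-0.02]],
    [1,[0,0,0],[0,0,-0.02]],
  ],
)

```text
time_s: 11.05
ee_pos: [584.1, 3.5, 185.8]
ee_rot: [180.0, -0.0, 58.3]
force: [-2.3, -3.2, 1.3]
gripper_width: 21.9
```

```bash
python3 d.py 585.5 3.7 186 -7.5
```

```text
t 11.05 pos [584.1   3.5 185.8] rot [ 1.7995e+02 -2.0000e-02  5.8330e+01] F [-2.3 -3.2  1.3] T [-0.516  0.502  0.008] w 21.9
shift [ 0.9  1.1 -0.2] turn [ 1.000e-03 -1.000e-03  1.149e+00]
```

drive_tool(
  series=[
    [1,[0,0,0],[0,0,-0.01]],
    [1,[0,0,0],[0,0,-0.02]],
    [1,[0,0,0],[0,0,-0.02]],
    [1,[0,0,0],[0,0,-0.02]],
    [1,[0,0,0],[0,0,-0.02]],
  ],
)

```text
time_s: 11.55
ee_pos: [584.1, 3.6, 185.8]
ee_rot: [179.9, -0.0, 59.5]
force: [-1.4, -2.4, 1.4]
gripper_width: 21.8
```

```bash
python3 d.py 585.5 3.7 186 -7.5
```

```text
t 11.55 pos [584.1   3.6 185.8] rot [ 1.7995e+02 -2.0000e-02  5.9480e+01] F [-1.4 -2.4  1.4] T [-0.595  0.549  0.009] w 21.8
shift [ 0.8  1.1 -0.2] turn [ 1.000e-03 -1.000e-03  1.169e+00]
```

drive_tool(
  series=[
    [1,[-1,0,0],[0,0,-0.005]],
    [1,[-1.5,0,0],[0,0,-0.01]],
    [1,[-1.5,0,0],[0,0,-0.015]],
    [1,[-1.5,0,0],[0,0,-0.02]],
    [1,[-1.5,0,0],[0,0,-0.02]],
  ],
)

```text
time_s: 12.05
ee_pos: [583.9, 2.9, 185.8]
ee_rot: [179.9, -0.1, 60.6]
force: [1.0, 1.1, 0.0]
gripper_width: 22.1
```

```bash
python3 d.py 585.5 3.7 186 -7.5; python3 - <<'E'
from h import *
from workcell import env
S=env.grab_frame("side")
cv2.imwrite("pics/p5.png",cv2.resize(S["image"][130:250,270:400,::-1],(650,600)))
E
```

```text
t 12.05 pos [583.9   2.9 185.8] rot [ 1.7993e+02 -1.2000e-01  6.0620e+01] F [1.  1.1 0. ] T [ 0.397  0.007 -0.114] w 22.1
shift [ 1.5  1.1 -0.2] turn [-0.    -0.003  1.189]
```

View pics/p5.png

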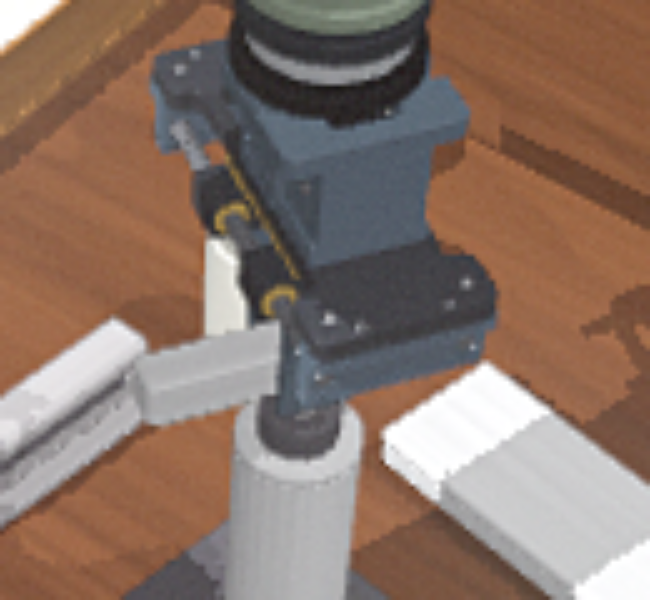

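drive_tool(
  series=[
    [1,[0.4,0,0],[0,0,-0.005]],
    [1,[0.4,0,0],[0,0,-0.01]],
    [1,[0.4,0,0],[0,0,-0.01]],
    [1,[0.4,0,0],[0,0,-0.01]],
    [1,[0.4,0,0],[0,0,-0.01]],
  ],
)

```text
time_s: 12.6
ee_pos: [583.9, 2.8, 185.8]
ee_rot: [179.9, -0.1, 61.2]
force: [2.2, 2.7, -1.0]
gripper_width: 22.0
```

```bash
python3 d.py 585.5 3.7 186 -7.5; python3 -c "
from workcell import env
for i in range(3): print(env.state()['torque'],env.state()['effort'][5]); env.grab_frame('side')"
```

```text
t 12.6 pos [583.9   2.8 185.8] rot [ 1.7993e+02 -7.0000e-02  6.1190e+01] F [ 2.2  2.7 -1. ] T [ 0.615 -0.236 -0.134] w 22.0
shift [ 1.5  1.  -0.2] turn [ 0.    -0.002  1.199]
[ 0.61529721 -0.23572156 -0.13391329] -0.15179162845015526
[ 0.61954653 -0.24803515 -0.20200207] -0.15281989239156246
[ 0.66459405 -0.30377157 -0.11149669] -0.1538168778643012
```

The stop is met (about 0.15 N m, lateral force rising). I back off a little to the middle of the channel, then lift with a watch on the vertical force.

drive_tool(
  series=[
    [1,[0,0,0],[0,0,0.03]],
    [1,[0,0,0],[0,0,0.06]],
    [1,[0,0,-2],[0,0,0.06]],
    [1,[0,0,-5],[0,0,0.06]],
    [1,[0,0,-8],[0,0,0.06]],
  ],
  squeeze=28,
)

```text
time_s: 13.25
ee_pos: [583.6, 2.9, 193.6]
ee_rot: [180.0, -0.0, 57.8]
force: [2.4, 4.1, -5.7]
gripper_width: 21.9
```

```bash
sed -i 's/"w",/"e6",round(s["effort"][5],3),"w",/' d.py; python3 d.py 585.5 3.7 186 -7.5
```

```text
t 13.25 pos [583.6   2.9 193.6] rot [ 1.7998e+02 -5.0000e-02  5.7770e+01] F [ 2.4  4.1 -5.7] T [ 0.892 -0.692 -0.047] e6 -0.01 w 21.9
shift [1.7 1.2 7.6] turn [-0.000e+00 -1.000e-03  1.139e+00]
```

drive_tool(
  series=[
    [1,[0.5,0,-5],[0,0,0]],
    [1,[1,0,-10],[0,0,0]],
    [1,[1,0,-15],[0,0,0]],
    [1,[1,0,-20],[0,0,0]],
    [1,[1,0,-25],[0,0,0]],
  ],
)

```text
time_s: 13.75
ee_pos: [583.8, 3.2, 219.2]
ee_rot: [180.0, 0.0, 57.8]
force: [1.3, 1.6, -6.9]
gripper_width: 22.1
```

```bash
python3 d.py 585.5 3.7 186 -7.5
```

```text
t 13.75 pos [583.8   3.2 219.2] rot [1.7997e+02 2.0000e-02 5.7750e+01] F [ 1.3  1.6 -6.9] T [ 0.414 -0.512  0.021] e6 0.023 w 22.1
shift [ 1.4  1.2 33.2] turn [ 1.000e-03 -0.000e+00  1.139e+00]
```

Rise is 33 mm, more than the 29 mm possible in the bottom notch, so the lug is in the channel. Continuing.

drive_tool(
  series=[
    [1,[0.4,0,-5],[0,0,0]],
    [1,[0.4,0,-10],[0,0,0]],
    [1,[0.4,0,-14],[0,0,0]],
    [1,[0.4,0,-18],[0,0,0]],
    [1,[0.4,0,-20],[0,0,0]],
  ],
)

```text
time_s: 14.25
ee_pos: [584.0, 3.5, 239.3]
ee_rot: [180.0, 0.0, 57.8]
force: [-0.4, -0.9, -4.0]
gripper_width: 21.7
```

```bash
python3 d.py 585.5 3.7 186 -7.5
```

```text
t 14.25 pos [584.    3.5 239.3] rot [1.7995e+02 2.0000e-02 5.7760e+01] F [-0.4 -0.9 -4. ] T [-0.059  0.01   0.021] e6 0.028 w 21.7
shift [ 1.   1.1 53.3] turn [ 1.000e-03 -0.000e+00  1.139e+00]
```

drive_tool(
  series=[
    [1,[0,0,-1],[0,0,0]],
    [1,[0,0,-2],[0,0,0]],
    [1,[0,0,-3],[0,0,0]],
    [1,[0,0,-4],[0,0,0]],
    [1,[0,0,-4],[0,0,0]],
  ],
)

```text
time_s: 14.75
ee_pos: [584.0, 3.6, 243.0]
ee_rot: [180.0, 0.0, 57.8]
force: [-1.1, -1.7, -3.0]
gripper_width: 21.8
```

drive_tool(
  series=[
    [1,[0,0,-1],[0,0,0]],
    [1,[0,0,-2],[0,0,0]],
    [1,[0,0,-3],[0,0,0]],
    [1,[0,0,-3],[0,0,0]],
    [1,[0,0,-3],[0,0,0]],
  ],
)

```text
time_s: 15.25
ee_pos: [584.1, 3.6, 246.0]
ee_rot: [179.9, -0.0, 57.8]
force: [-2.0, -3.5, -2.7]
gripper_width: 22.1
```

drive_tool(
  series=[
    [1,[-0.8,0,-1],[0,0,0]],
    [1,[-0.8,0,-2],[0,0,0]],
    [1,[-0.8,0,-3],[0,0,0]],
    [1,[-0.8,0,-3],[0,0,0]],
    [1,[-0.8,0,-3],[0,0,0]],
  ],
)

```text
time_s: 15.75
ee_pos: [584.0, 3.4, 249.1]
ee_rot: [179.9, -0.1, 57.8]
force: [-0.7, 0.2, -2.4]
gripper_width: 21.7
```

drive_tool(
  series=[
    [1,[0,0,-1],[0,0,0]],
    [1,[0,0,-2],[0,0,0]],
    [1,[0,0,-3],[0,0,0]],
    [1,[0,0,-3],[0,0,0]],
    [1,[0,0,-3],[0,0,0]],
  ],
)

```text
time_s: 16.25
ee_pos: [583.9, 3.3, 252.0]
ee_rot: [179.9, -0.1, 57.8]
force: [-1.3, -0.0, -2.6]
gripper_width: 22.0
```

```bash
python3 d.py 585.5 3.7 186 -7.5
```

```text
t 16.25 pos [583.9   3.3 252. ] rot [ 1.7994e+02 -6.0000e-02  5.7750e+01] F [-1.3 -0.  -2.6] T [-0.08   0.206  0.047] e6 0.022 w 22.0
shift [ 1.1  1.1 66. ] turn [ 0.000e+00 -1.000e-03  1.139e+00]
```

drive_tool(
  series=[
    [1,[0,0,-1],[0,0,0]],
    [1,[0,0,-2],[0,0,0]],
    [1,[0,0,-3],[0,0,0]],
    [1,[0,0,-3],[0,0,0]],
    [1,[0,0,-3],[0,0,0]],
  ],
)

```text
time_s: 16.75
ee_pos: [583.9, 3.3, 255.1]
ee_rot: [179.9, -0.1, 57.8]
force: [-0.6, 0.9, -3.8]
gripper_width: 22.1
```

drive_tool(
  series=[
    [1,[0,0,-1],[0,0,0]],
    [1,[0,0,-2],[0,0,0]],
    [1,[0,0,-3],[0,0,0]],
    [1,[0,0,-3],[0,0,0]],
    [1,[0,0,-3],[0,0,0]],
  ],
)

```text
time_s: 17.25
ee_pos: [583.9, 3.3, 258.0]
ee_rot: [179.9, -0.1, 57.8]
force: [-0.0, 0.4, -2.4]
gripper_width: 21.6
```

drive_tool(
  series=[
    [1,[0,0,-1],[0,0,0]],
    [1,[0,0,-2],[0,0,0]],
    [1,[0,0,-3],[0,0,0]],
    [1,[0,0,-3],[0,0,0]],
    [1,[0,0,-3],[0,0,0]],
  ],
)

```text
time_s: 17.75
ee_pos: [583.9, 3.2, 260.9]
ee_rot: [179.9, -0.0, 57.8]
force: [0.4, 0.7, -2.8]
gripper_width: 22.2
```

drive_tool(
  series=[
    [1,[0,0,-1],[0,0,0]],
    [1,[0,0,-2],[0,0,0]],
    [1,[0,0,-3],[0,0,0]],
    [1,[0,0,-3],[0,0,0]],
    [1,[0,0,-3],[0,0,0]],
  ],
)

```text
time_s: 18.25
ee_pos: [583.7, 3.2, 261.3]
ee_rot: [-179.9, 0.0, 57.8]
force: [5.3, 1.1, -23.5]
gripper_width: 21.8
```

The roof of the slot is met at z≈261.2 (rise ≈75 mm, inside 58–86). Backing off about 1 mm and relieving the load.

drive_tool(
  series=[
    [1,[0,0,2],[0,0,0]],
    [1,[0,0,4],[0,0,0]],
    [1,[0,0,4],[0,0,0]],
    [1,[0,0,4],[0,0,0]],
    [1,[0,0,4],[0,0,0]],
  ],
)

```text
time_s: 18.75
ee_pos: [583.8, 3.2, 260.9]
ee_rot: [179.9, -0.1, 57.8]
force: [1.1, 2.0, -5.9]
gripper_width: 21.7
```

```bash
python3 d.py 585.5 3.7 260 -7.5
```

```text
t 18.75 pos [583.8   3.2 260.9] rot [ 1.799e+02 -6.000e-02  5.776e+01] F [ 1.1  2.  -5.9] T [0.274 0.103 0.011] e6 0.017 w 21.7
shift [1.4 1.2 0.9] turn [ 1.000e-03 -2.000e-03  1.139e+00]
```

drive_tool(
  series=[
    [1,[0.5,0,1],[0,0,0]],
    [1,[0.5,0,1],[0,0,0.03]],
    [1,[0.5,0,1],[0,0,0.06]],
    [1,[0.5,0,1],[0,0,0.09]],
    [1,[0.5,0,1],[0,0,0.12]],
  ],
)

```text
time_s: 19.25
ee_pos: [584.0, 3.4, 259.4]
ee_rot: [179.9, -0.0, 50.8]
force: [-0.5, -0.7, -3.0]
gripper_width: 21.6
```

```bash
python3 d.py 584 3.1 260 -7.5
```

```text
t 19.25 pos [584.    3.4 259.4] rot [ 1.7992e+02 -4.0000e-02  5.0770e+01] F [-0.5 -0.7 -3. ] T [0.081 0.317 0.056] e6 -0.213 w 21.6
shift [-0.2  0.2 -0.6] turn [ 1.000e-03 -1.000e-03  1.017e+00]
```

drive_tool(
  series=[
    [1,[0,0,-0.7],[0,0,0.02]],
    [1,[0,0,-0.7],[0,0,0.04]],
    [1,[0,0,-0.7],[0,0,0.06]],
    [1,[0,0,-0.7],[0,0,0.08]],
    [1,[0,0,-0.7],[0,0,0.1]],
  ],
)

```text
time_s: 19.75
ee_pos: [584.1, 3.5, 259.5]
ee_rot: [179.9, -0.0, 45.1]
force: [-1.0, -0.4, -2.3]
gripper_width: 21.8
```

```bash
python3 d.py 584 3.1 260 -7.5
```

```text
t 19.75 pos [584.1   3.5 259.5] rot [ 1.7995e+02 -4.0000e-02  4.5060e+01] F [-1.  -0.4 -2.3] T [0.036 0.318 0.065] e6 -0.132 w 21.8
shift [-0.4  0.2 -0.5] turn [ 0.001 -0.001  0.917]
```

Past the channel's edge with low torque: the lug is over the sill. Turning on clockwise.

drive_tool(
  series=[
    [1,[0,0,-0.4],[0,0,0.07]],
    [1,[0,0,-0.4],[0,0,0.14]],
    [1,[0,0,-0.4],[0,0,0.21]],
    [1,[0,0,-0.4],[0,0,0.28]],
    [1,[0,0,-0.4],[0,0,0.35]],
  ],
)

```text
time_s: 20.25
ee_pos: [584.4, 3.7, 259.8]
ee_rot: [180.0, -0.1, 24.9]
force: [0.7, 1.6, -3.3]
gripper_width: 22.0
```

```bash
python3 d.py 584 3.1 260 -7.5
```

```text
t 20.25 pos [584.4   3.7 259.8] rot [ 1.7997e+02 -9.0000e-02  2.4890e+01] F [ 0.7  1.6 -3.3] T [0.083 0.117 0.027] e6 -0.532 w 22.0
shift [-0.6  0.4 -0.2] turn [ 0.    -0.002  0.565]
```

drive_tool(
  series=[
    [1,[0,0,0],[0,0,0.06]],
    [1,[0,0,0],[0,0,0.12]],
    [1,[0,0,0],[0,0,0.18]],
    [1,[0,0,0],[0,0,0.24]],
    [1,[0,0,0],[0,0,0.3]],
  ],
)

```text
time_s: 20.75
ee_pos: [584.7, 3.8, 259.9]
ee_rot: [-180.0, -0.1, 7.7]
force: [1.7, 0.3, -3.4]
gripper_width: 21.9
```

```bash
python3 d.py 584 3.1 260 -7.5
```

```text
t 20.75 pos [584.7   3.8 259.9] rot [-1.80e+02 -1.30e-01  7.73e+00] F [ 1.7  0.3 -3.4] T [0.058 0.018 0.046] e6 -0.45 w 21.9
shift [-0.8  0.6 -0.1] turn [-0.    -0.002  0.266]
```

drive_tool(
  series=[
    [1,[0,0,0],[0,0,0.04]],
    [1,[0,0,0],[0,0,0.08]],
    [1,[0,0,0],[0,0,0.12]],
    [1,[0,0,0],[0,0,0.15]],
    [1,[0,0,0],[0,0,0.15]],
  ],
  squeeze=18,
)

```text
time_s: 21.25
ee_pos: [584.7, 3.8, 260.0]
ee_rot: [-180.0, -0.1, -0.7]
force: [1.9, 1.2, -4.3]
gripper_width: 22.2
```

```bash
python3 d.py 584 3.1 260 -7.5
```

```text
t 21.25 pos [584.7   3.8 260. ] rot [-1.7998e+02 -1.4000e-01 -7.2000e-01] F [ 1.9  1.2 -4.3] T [ 0.121 -0.187 -0.012] e6 0.106 w 22.2
shift [-0.7  0.7 -0. ] turn [-0.001 -0.002  0.118]
```

drive_tool(
  series=[
    [1,[0,0,0],[0,0,0.01]],
    [1,[0,0,0],[0,0,0.02]],
    [1,[0,0,0],[0,0,0.03]],
    [1,[0,0,0],[0,0,0.04]],
    [1,[0,0,0],[0,0,0.04]],
  ],
)

```text
time_s: 21.75
ee_pos: [584.6, 3.7, 260.1]
ee_rot: [-180.0, -0.1, -3.0]
force: [2.3, 1.4, -4.2]
gripper_width: 21.9
```

```bash
python3 d.py 584 3.1 260 -7.5
```

```text
t 21.75 pos [584.6   3.7 260.1] rot [-1.7998e+02 -1.4000e-01 -3.0000e+00] F [ 2.3  1.4 -4.2] T [ 0.201 -0.65  -0.047] e6 0.014 w 21.9
shift [-0.6  0.6  0.1] turn [-0.    -0.002  0.078]
```

drive_tool(
  series=[
    [1,[0.8,0,0],[0,0,0.01]],
    [1,[0.8,0,0],[0,0,0.02]],
    [1,[0.8,0,0],[0,0,0.03]],
    [1,[0.8,0,0],[0,0,0.03]],
    [1,[0.8,0,0],[0,0,0.03]],
  ],
)

```text
time_s: 22.25
ee_pos: [584.9, 3.7, 260.0]
ee_rot: [-180.0, -0.1, -4.7]
force: [2.5, 1.9, -2.5]
gripper_width: 21.7
```

```bash
python3 d.py 584 3.1 260 -7.5
```

```text
t 22.25 pos [584.9   3.7 260. ] rot [-1.7998e+02 -7.0000e-02 -4.7000e+00] F [ 2.5  1.9 -2.5] T [ 0.444 -0.486  0.007] e6 -0.023 w 21.7
shift [-0.8  0.6 -0. ] turn [-0.    -0.001  0.049]
```

drive_tool(
  series=[
    [1,[0,0,0],[0,0,0.01]],
    [1,[0,0,0],[0,0,0.02]],
    [1,[0,0,0],[0,0,0.03]],
    [1,[0,0,0],[0,0,0.03]],
    [1,[0,0,0],[0,0,0.03]],
  ],
)

```text
time_s: 22.75
ee_pos: [584.9, 3.6, 259.9]
ee_rot: [-180.0, -0.1, -6.4]
force: [2.8, 1.9, -3.0]
gripper_width: 21.9
```

```bash
python3 d.py 584 3.1 260 -7.5
```

```text
t 22.75 pos [584.9   3.6 259.9] rot [-1.7998e+02 -6.0000e-02 -6.4300e+00] F [ 2.8  1.9 -3. ] T [ 0.526 -0.529 -0.06 ] e6 -0.023 w 21.9
shift [-0.9  0.6 -0.1] turn [-0.    -0.001  0.019]
```

drive_tool(
  series=[
    [1,[0.8,-0.5,0],[0,0,0.01]],
    [1,[0.8,-0.5,0],[0,0,0.02]],
    [1,[0.8,-0.5,0],[0,0,0.02]],
    [1,[0.8,-0.5,0],[0,0,0.02]],
    [1,[0.8,-0.5,0],[0,0,0.02]],
  ],
)

```text
time_s: 23.25
ee_pos: [585.3, 3.8, 259.7]
ee_rot: [180.0, 0.0, -7.6]
force: [-0.3, 0.8, -3.1]
gripper_width: 22.0
```

```bash
python3 d.py 584 3.1 260 -7.5
```

```text
t 23.25 pos [585.3   3.8 259.7] rot [179.98   0.    -7.57] F [-0.3  0.8 -3.1] T [ 0.195 -0.012 -0.039] e6 -0.03 w 22.0
shift [-1.2  0.8 -0.3] turn [ 0.     0.    -0.001]
```

drive_tool(
  series=[
    [1,[0,0,0],[0,0,0.01]],
    [1,[0,0,0],[0,0,0.02]],
    [1,[0,0,0],[0,0,0.02]],
    [1,[0,0,0],[0,0,0.02]],
    [1,[0,0,0],[0,0,0.02]],
  ],
)

```text
time_s: 23.75
ee_pos: [585.4, 3.8, 259.7]
ee_rot: [180.0, -0.0, -8.7]
force: [-1.1, 0.5, -3.7]
gripper_width: 22.1
```

```bash
python3 d.py 584 3.1 260 -7.5
```

```text
t 23.75 pos [585.4   3.8 259.7] rot [179.99  -0.    -8.71] F [-1.1  0.5 -3.7] T [ 0.085  0.272 -0.026] e6 -0.031 w 22.1
shift [-1.3  0.9 -0.3] turn [ 0.    -0.    -0.021]
```

drive_tool(
  series=[
    [1,[0,0,0],[0,0,0.01]],
    [1,[0,0,0],[0,0,0.02]],
    [1,[0,0,0],[0,0,0.02]],
    [1,[0,0,0],[0,0,0.02]],
    [1,[0,0,0],[0,0,0.02]],
  ],
)

```text
time_s: 24.25
ee_pos: [585.5, 3.9, 259.8]
ee_rot: [180.0, -0.0, -9.9]
force: [-1.9, 0.1, -4.4]
gripper_width: 21.8
```

```bash
python3 d.py 584 3.1 260 -7.5
```

```text
t 24.25 pos [585.5   3.9 259.8] rot [ 1.7999e+02 -2.0000e-02 -9.8600e+00] F [-1.9  0.1 -4.4] T [-0.023  0.498 -0.108] e6 -0.032 w 21.8
shift [-1.3  1.  -0.2] turn [ 0.    -0.    -0.041]
```

drive_tool(
  series=[
    [1,[0,0,0],[0,0,0.01]],
    [1,[0,0,0],[0,0,0.02]],
    [1,[0,0,0],[0,0,0.02]],
    [1,[0,0,0],[0,0,0.02]],
    [1,[0,0,0],[0,0,0.02]],
  ],
)

```text
time_s: 24.75
ee_pos: [585.6, 3.9, 259.9]
ee_rot: [180.0, -0.0, -11.0]
force: [-2.8, -0.1, -3.6]
gripper_width: 22.1
```

```bash
python3 d.py 584 3.1 260 -7.5
```

```text
t 24.75 pos [585.6   3.9 259.9] rot [ 1.8e+02 -3.0e-02 -1.1e+01] F [-2.8 -0.1 -3.6] T [-0.1    0.642 -0.015] e6 -0.032 w 22.1
shift [-1.4  1.1 -0.1] turn [ 0.    -0.001 -0.061]
```

drive_tool(
  series=[
    [1,[-0.8,0,0],[0,0,0.01]],
    [1,[-0.8,0,0],[0,0,0.02]],
    [1,[-0.8,0,0],[0,0,0.02]],
    [1,[-0.8,0,0],[0,0,0.02]],
    [1,[-0.8,0,0],[0,0,0.02]],
  ],
)

```text
time_s: 25.25
ee_pos: [585.3, 4.0, 260.0]
ee_rot: [-180.0, -0.1, -12.1]
force: [-1.0, -1.6, -3.3]
gripper_width: 21.7
```

```bash
python3 d.py 584 3.1 260 -7.5
```

```text
t 25.25 pos [585.3   4.  260. ] rot [-1.7999e+02 -1.1000e-01 -1.2150e+01] F [-1.  -1.6 -3.3] T [-0.266  0.235 -0.019] e6 -0.019 w 21.7
shift [-1.1  1.1  0. ] turn [-0.    -0.002 -0.081]
```

drive_tool(
  series=[
    [1,[0,0,0],[0,0,0.01]],
    [1,[0,0,0],[0,0,0.02]],
    [1,[0,0,0],[0,0,0.02]],
    [1,[0,0,0],[0,0,0.02]],
    [1,[0,0,0],[0,0,0.02]],
  ],
)

```text
time_s: 25.75
ee_pos: [585.3, 4.0, 260.0]
ee_rot: [-180.0, -0.1, -13.3]
force: [1.9, -0.4, -3.6]
gripper_width: 22.0
```

```bash
python3 d.py 584 3.1 260 -7.5; python3 - <<'E'
from h import *
from workcell import env
S=env.grab_frame("side")
cv2.imwrite("pics/p6.png",cv2.resize(S["image"][110:250,270:400,::-1],(557,600)))
E
```

```text
t 25.75 pos [585.3   4.  260. ] rot [-1.7998e+02 -1.1000e-01 -1.3290e+01] F [ 1.9 -0.4 -3.6] T [-0.343  0.     0.088] e6 0.087 w 22.0
shift [-1.1  1.2  0. ] turn [-0.    -0.002 -0.101]
```

View pics/p6.png

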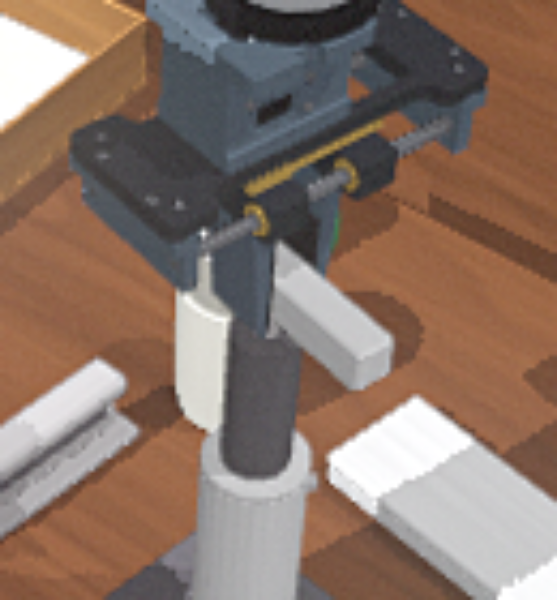

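The post is up, and the lug shows at the sleeve's top (crop ~(310,482)). Wrist torque has just turned positive, so the clockwise end is being met. One small confirming step.

drive_tool(
  series=[
    [1,[0,0,0],[0,0,0.005]],
    [1,[0,0,0],[0,0,0.01]],
    [1,[0,0,0],[0,0,0.01]],
    [1,[0,0,0],[0,0,0.01]],
    [1,[0,0,0],[0,0,0.01]],
  ],
)

```text
time_s: 26.3
ee_pos: [585.3, 4.1, 260.0]
ee_rot: [-180.0, -0.1, -13.9]
force: [2.7, -1.0, -2.6]
gripper_width: 21.9
```

```bash
python3 d.py 584 3.1 260 -7.5
```

```text
t 26.3 pos [585.3   4.1 260. ] rot [-1.7998e+02 -1.1000e-01 -1.3860e+01] F [ 2.7 -1.  -2.6] T [-0.371 -0.297  0.196] e6 0.176 w 21.9
shift [-1.   1.3  0. ] turn [-0.    -0.002 -0.111]
```

The clockwise stop is confirmed (0.19 N m). Easing it off slightly and lowering into the pocket, expecting about 7.8 mm.

drive_tool(
  series=[
    [1,[0,0,0],[0,0,-0.015]],
    [1,[0,0,2],[0,0,-0.015]],
    [1,[0,0,4],[0,0,-0.015]],
    [1,[0,0,5.5],[0,0,-0.015]],
    [1,[0,0,6.5],[0,0,-0.015]],
  ],
)

```text
time_s: 26.8
ee_pos: [585.1, 4.1, 253.5]
ee_rot: [-180.0, -0.1, -13.0]
force: [2.1, -0.5, 0.3]
gripper_width: 21.7
```

```bash
python3 d.py 584 3.1 260 -7.5
```

```text
t 26.8 pos [585.1   4.1 253.5] rot [-1.7998e+02 -1.0000e-01 -1.3010e+01] F [ 2.1 -0.5  0.3] T [-0.373 -0.224  0.154] e6 0.112 w 21.7
shift [-0.9  1.2 -6.5] turn [-0.    -0.002 -0.096]
```

drive_tool(
  series=[
    [1,[0,0,0.5],[0,0,0]],
    [1,[0,0,1],[0,0,0]],
    [1,[0,0,1.5],[0,0,0]],
    [1,[0,0,1.5],[0,0,0]],
    [1,[0,0,1.5],[0,0,0]],
  ],
)

```text
time_s: 27.3
ee_pos: [585.1, 4.1, 251.8]
ee_rot: [-180.0, -0.1, -13.0]
force: [3.4, -1.3, -1.5]
gripper_width: 21.6
```

```bash
python3 d.py 584 3.1 260 -7.5
```

```text
t 27.3 pos [585.1   4.1 251.8] rot [-1.7999e+02 -7.0000e-02 -1.3010e+01] F [ 3.4 -1.3 -1.5] T [-0.374 -0.503  0.172] e6 0.111 w 21.6
shift [-0.8  1.2 -8.2] turn [-0.    -0.001 -0.096]
```

drive_tool(
  series=[
    [1,[0.5,0,0.5],[0,0,-0.01]],
    [1,[0.5,0,1],[0,0,-0.01]],
    [1,[0.5,0,1],[0,0,-0.01]],
    [1,[0.5,0,1],[0,0,-0.01]],
    [1,[0.5,0,1],[0,0,-0.01]],
  ],
)

```text
time_s: 27.8
ee_pos: [585.2, 4.0, 251.7]
ee_rot: [-180.0, -0.1, -12.4]
force: [-0.5, -2.0, 5.4]
gripper_width: 22.1
```

```bash
python3 d.py 584 3.1 260 -7.5
```

```text
t 27.8 pos [585.2   4.  251.7] rot [-1.7998e+02 -7.0000e-02 -1.2440e+01] F [-0.5 -2.   5.4] T [-0.322  0.105 -0.005] e6 -0.01 w 22.1
shift [-1.   1.2 -8.3] turn [-0.    -0.001 -0.086]
```

The post stands on a floor 9.5 mm below the roof reading, which is the pocket (the sill would be at 3.5). Relieving the load and letting go.

drive_tool(
  series=[
    [1,[0,0,-0.8],[0,0,0]],
    [1,[0,0,-0.8],[0,0,0]],
    [0.7,[0,0,-0.8],[0,0,0]],
    [0.5,[0,0,-0.8],[0,0,0]],
    [0.3,[0,0,-0.8],[0,0,0]],
  ],
)

```text
time_s: 28.3
ee_pos: [585.1, 4.2, 251.1]
ee_rot: [-180.0, 0.0, -12.4]
force: [-0.1, -0.0, -0.3]
gripper_width: 40.6
```

drive_tool(
  series=[
    [0,[0,0,0],[0,0,0]],
    [0,[0,0,0],[0,0,0]],
    [0,[0,0,0],[0,0,0]],
    [0,[0,0,0],[0,0,0]],
    [0,[0,0,0],[0,0,0]],
  ],
)

```text
time_s: 28.8
ee_pos: [585.4, 4.0, 251.7]
ee_rot: [-180.0, -0.1, -12.4]
force: [-1.0, 0.7, 0.0]
gripper_width: 80.6
```

```bash
python3 d.py 584 3.1 260 -7.5; python3 - <<'E'
from h import *
from workcell import env
S=env.grab_frame("side")
cv2.imwrite("pics/p7.png",cv2.resize(S["image"][110:250,270:400,::-1],(557,600)))
E
```

```text
t 28.8 pos [585.4   4.  251.7] rot [-1.7999e+02 -6.0000e-02 -1.2440e+01] F [-1.   0.7  0. ] T [0.    0.076 0.054] e6 -0.0 w 80.6
shift [-1.2  1.2 -8.3] turn [-0.    -0.001 -0.086]
```

View pics/p7.png

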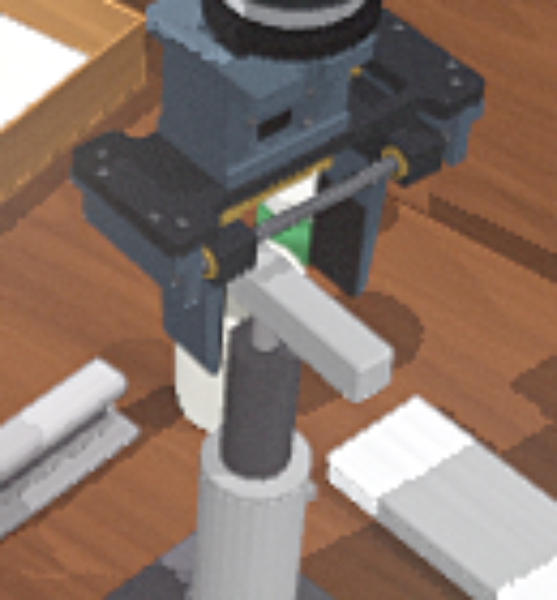

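Fingers are open and the bar stays up on its own. Withdrawing straight up.

drive_tool(
  series=[
    [0,[0,0,0],[0,0,0]],
    [0,[0,0,-8],[0,0,0]],
    [0,[0,0,-25],[0,0,0]],
    [0,[0,0,-50],[0,0,0]],
    [0,[0,0,-75],[0,0,0]],
  ],
)

```text
time_s: 29.35
ee_pos: [585.3, 4.0, 328.0]
ee_rot: [-180.0, -0.1, -12.4]
force: [-0.3, 0.0, 0.3]
gripper_width: 91.3
```

drive_tool(
  series=[
    [0,[0,0,-20],[0,0,0]],
    [0,[0,0,-30],[0,0,0]],
    [0,[-30,-30,-30],[0,0,0]],
    [0,[-60,-60,-30],[0,0,0]],
    [0,[-90,-90,-30],[0,0,0]],
  ],
)

```text
time_s: 29.85
ee_pos: [515.9, 112.1, 356.3]
ee_rot: [-180.0, -0.0, -12.5]
force: [0.9, 1.1, -0.1]
gripper_width: 91.4
```

drive_tool(
  series=[
    [0,[-30,-35,0],[0,0,0]],
    [0,[-60,-70,0],[0,0,0]],
    [0,[-70,-110,0],[0,0,0]],
    [0,[-80,-140,0],[0,0,0]],
    [0,[-80,-140,0],[0,0,0]],
  ],
)

```text
time_s: 30.35
ee_pos: [468.0, 268.5, 355.8]
ee_rot: [-180.0, 0.0, -12.2]
force: [-0.4, -0.4, -0.9]
gripper_width: 91.2
```

```bash
python3 - <<'E'
from h import *
from workcell import env
S=env.grab_frame("side");T=env.grab_frame("top")
cv2.imwrite("pics/side9.png",S["image"][:,:,::-1]);cv2.imwrite("pics/top9.png",T["image"][:,:,::-1])
out=S["image"][:,:,::-1].copy()
yaw=np.radians(-12.5)
for dz,c in ((65.7,(0,0,255)),):
    overlay(out,box(584.5,3.3,205+dz,yaw,22,150,24),S,c)
cv2.imwrite("pics/ov9.png",cv2.resize(out[130:270,270:400],(557,600),interpolation=cv2.INTER_CUBIC))
E
```

```text
(no output)
```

View pics/side9.png

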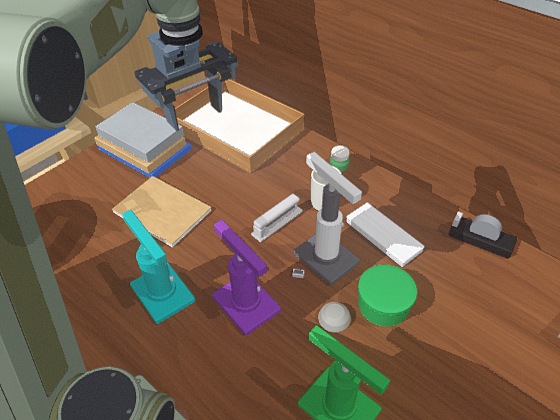

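View pics/top9.png

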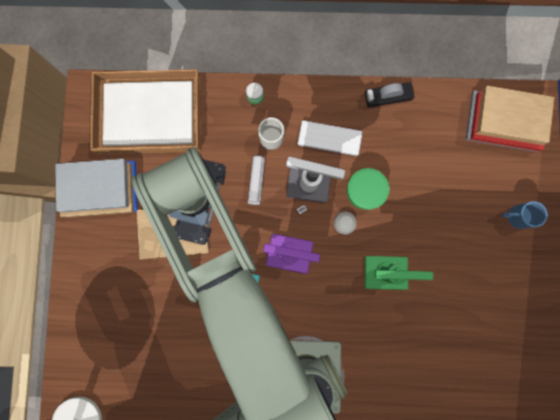

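View pics/ov9.png

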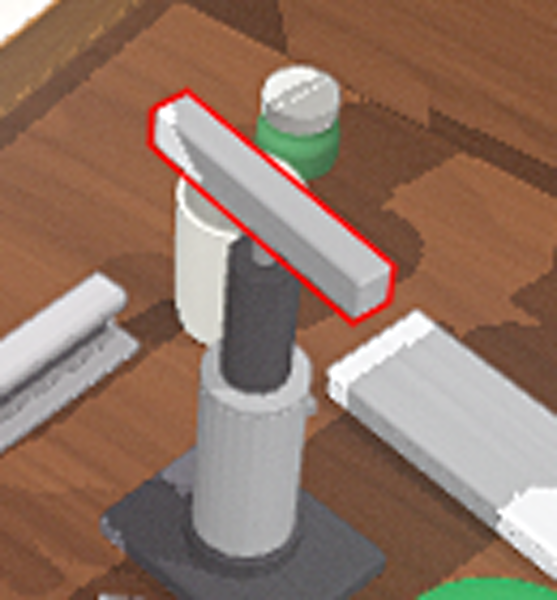

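The predicted bar box (rise 65.7 mm, yaw -12.5°) lies on the bar at crop (150–395, 90–325). The other objects are at the same pixels as before. Handing in.

```bash
python3 -c "
from workcell import env
env.job_done(); print(env.state()['time_s'])"
```

```text
the job is handed in; nothing more can be done
the job is handed in; nothing more can be done
```

The lamp is raised to its top notch and the job is handed in at about 30.5 s; no verdict is reported.

**What I did**
- **Free the post:** I gripped the grey lamp's bar and turned it anticlockwise about 1.19 rad, until the stop resisted at about 0.15 N m.
- **Lift:** I slid the post up to the roof of the slot, at about 75 mm of rise. Vertical force peaked at 23.5 N on the tool, about 20 N of it above the lamp's weight.
- **Lock:** I turned it back clockwise until the stop resisted at about 0.19 N m. I then lowered it about 9.5 mm below the roof, where it bore weight (about +5 N), and let go.

**Last checks**
- After I opened the gripper and backed away, the bar stayed up. Its projected outline at 65.7 mm of rise matches the side picture.
- Everything else on the desk is where it was by eye in both views, and the gripper touches nothing.

**What disagreed**
- **Bar angle:** it rests about 5° further clockwise than at the start. This is within the 0.11 rad given for the notch ends.
- **Drop:** I read 9.5 mm against the stated 9 mm. I put this down to give in the arm while it pressed on the roof.
- **Lamp axis:** my camera estimate was about 3–4 mm off in x, which I corrected by feel after gripping.

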